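Wedge the loose tap key of an oak cask shut

TASK

The little oak cask is about to be filled, but its wooden tap stands open and the key has worked loose. Shut the tap: turn the key until its flat handle lies square across the spout, bearing down on it all the while you turn, so that it wedges in its tapered bore and stays there by itself, firm but not forced so hard that the tap splits. Then let go, and do not disturb the glasses, bung, mallet, candle and measure standing about.

Things in the scene. Friction and masses are not known exactly. Their poses are not given: they have to be found in the camera images.
- cask: Small oak cask on a cradle fixed to the table, 140 mm across, 195 mm long, top 195 mm above the table; its front rim is at x = -85 mm, from there the brown wooden tap runs out along x, 90 mm above the table. Origin: on the table straight below the axis of the tap key. x: level, the way the spout points, away from the cask; y: level, square across the spout; z up.
- spout (a point): Outer end of the tap, in the middle of the tube, 37 mm in front of the key's axis and 90 mm above the table; the turned-down nose hangs 34 mm below it.
- tap_mouth (a point): Centre of the top of the tap's upright round boss (39 mm across), 108 mm above the table, where the key goes in. Inside, the taper's seat lies at a height that differs each time (the wood swells and dries) and cannot be seen: the key meets it after sinking 1 to 14 mm and then wedges, taking about 12 N more for each further mm while it is being turned.
- key: Pale wooden tap key, 110 mm long: tapered shank, round collar 31 mm across, flat handle. Origin on its upright axis 155 mm below the handle's middle; x along the handle's width. It turns either way without end and lifts 6 mm at most. Not turning, it takes over 22 N to push down and stays put when left; while turning (0.4 N m) it follows a light push down, by up to 14 mm per rad of turn.
- key_handle (a point): Middle of the key's handle: 50 mm wide (x), 14 mm thick (y), 36 mm tall; 153 to 155 mm above the table at the start, its x within 25 degrees of the spout's line (open). Well wedged: turned with 14 to 20 N kept on it until it sinks no more. Under 12 N is too loose, over 26 N splits the tap. Turning it either way shuts it; if it has not bitten by then, work it to and fro.
- tumbler_mid (a point): Whisky glass in front of the spout, 74 mm across, 88 mm tall; its middle, half-way up.
- tumbler2_mid (a point): A second such glass beside the tap; its middle, half-way up.
- bung_mid (a point): The cask's wooden bung standing on its narrow end, 32 mm across at the top, 34 mm tall; half-way up.
- mallet_mid (a point): Wooden mallet lying beside the cask, head 58 mm thick and 88 mm long, 225 mm overall; a point on its handle near the head, 29 mm above the table.
- candle_mid (a point): Candle in a glass, 84 mm across, 95 mm tall; half-way up.
- jigger_mid (a point): Steel spirit measure, 48 mm across, 90 mm tall, narrow waist; half-way up.

How it is judged:
By the outcome, as a careful person would: the job done as asked, in the order asked, and still so for the second after the job is handed in, with the robot touching nothing.
It also fails if it takes over 42 s, if anything falls off the work surface, if the arm or the gripper's body presses on something with over 40 N, if the wrist force passes 120 N, or if a joint passes its speed limit or range.

ROBOT

A 7-joint arm with a two-finger parallel gripper is mounted at the origin on the work surface. World frame = base frame: x ahead of the robot, y to its left, z up, the work surface at z = 0. Lengths are in m, angles in rad, forces in N, time in s.
With the tool pointing down it reaches from about 0.4 to 0.9 m from the base axis. Payload 5.5 kg.
Tool frame: the origin (TCP) lies midway between the tips of the shut fingers; the grasp point (between the pads) lies 19 mm behind it (manip.grip_depth is the distance from the TCP to the grasp point, in m); z points along the fingers, y is the line along which they close (so a half turn about z gives the same grasp; the last joint's range is limited). The gripper opens to 92 mm and grips with 3 to 60 N. Pads are 19 mm wide; open, the fingers measure 130 mm over their backs; the gripper's body (75 mm by 190 mm) begins 47 mm behind the grasp point.
Start: joints at [-0.924, 0.501, -0.427, 1.55, 0.221, 1.138, -0.21], TCP at [0.243, 0.603, 0.227] pointing down, gripper open.
Joint ranges: [-2.88, 2.88], [-0.31, 2.03], [-1.54, 1.56], [0.2, 2.42], [-1.41, 4.55], [0.19, 2.02], [-2.57, 2.57]. Speed limits (rad/s): [2.57, 2.57, 3.14, 3.14, 3.14, 3.14, 3.14].

INTERFACE

Orientations are given as a unit quaternion [x, y, z, w].
In Python, from bench import manip, effector, viewer gives the robot as it stands. Calls block until the motion is done:
- manip.move_pose(position, orientation): joint-space move of the TCP to a pose.
- manip.servo_line(position, ori=None, vel=0.15): straight line of the TCP; ori=None keeps the orientation; vel is the mean speed in m/s.
- manip.movej(angles): joint-space move.
- effector.open_jaws() and effector.close(f_grip=None): open the fingers fully, or close them until they stop; f_grip is the grip in N (None keeps the last).
- manip.sleep(seconds).
- manip.solve_ik(position, orientation): joint angles nearest the present ones, or None.
- viewer.get_image(name): name is "side" or "top" or "wrist"; returns the picture (400x640x3 uint8, red, green, blue); there is no depth.
- viewer.get_calibration(name): a dict with "vfov" (degrees; the focal length in pixels is half the picture's height over the tangent of half this angle, whatever the lens; pixels are square), "cx", "cy" (the principal point, pixels), "dist_coeffs" ([k1, k2, p1, p2, k3] as OpenCV has them; the pictures are not rectified), "eye" and "attitude" of the camera in the world. Camera axes: x right, y down, z forward; pixel columns grow to the right and rows downward; lengths in m; the calibration is good to about 2 mm. A picture is of the moment at which its call begins: read the wrist's pose just before it. get_calibration takes no time and is no camera call; for the wrist camera it gives the pose at the moment of the call.
A pose or a line that the arm cannot do raises manip.PlanningError and nothing moves.
- manip.hand_in(): hands the job in; it is judged then, once.
Readings, each from a call of its own:
- manip.current_clock(): time.
- manip.current_q(): joint angles.
- manip.current_joint_velocities(): joint speeds.
- manip.current_tau(): joint torques, N m.
- manip.current_tool_pos(): TCP position.
- manip.current_tcp_rot(): TCP orientation.
- manip.current_force(): force on the tool from outside, world axes, zero at the start.
- manip.current_wrist_torque(): the same for the moment, N m.
- manip.current_finger_gap(): finger opening in m.
- manip.current_gripper_force(): force on a finger pad.
Only numpy, scipy, OpenCV 4.12 (cv2) and the standard library are available. Lean on these libraries where they do the work, as an engineer would, in place of code of your own. Each camera call takes 0.05 s, during which the arm holds its last target. There are 200 camera calls.

## Working session

There is one attempt and no reset: what is moved stays moved. The work goes in short steps, each a Python script; the robot and the scene stay as the last script left them, time stands still between calls to the robot, and variables do not carry over. Pictures are saved under pics/ and viewed, at most 10 in all, crops included, and the job is handed in when it is done.

```bash
ls; mkdir -p pics
python3 - <<'E'
from bench import manip, effector, viewer
import cv2,numpy as np
for n in ("side","top"):
    im=viewer.get_image(n); cv2.imwrite(f"pics/{n}0.png",im[:,:,::-1]); print(n,viewer.get_calibration(n))
print(manip.current_clock(),manip.current_tool_pos(),manip.current_tcp_rot(),manip.current_force(),manip.grip_depth)
a=cv2.imread("pics/side0.png");b=cv2.imread("pics/top0.png")
E
```

```text
pics
side {'vfov': 52.18446935848576, 'cx': 315.4152546074194, 'cy': 200.56688303529248, 'dist_coeffs': array([-0.09746963,  0.        ,  0.        ,  0.        ,  0.        ]), 'eye': array([ 0.08596923, -0.6234751 ,  0.84675317]), 'attitude': array([ 0.87218245, -0.29046176,  0.12442472, -0.37342768])}
top {'vfov': 49.071223687707395, 'cx': 321.8277391874918, 'cy': 197.18293294308089, 'dist_coeffs': array([0.00052323, 0.        , 0.        , 0.        , 0.        ]), 'eye': array([ 0.45611638, -0.00232028,  1.51801816]), 'attitude': array([-0.70191556,  0.71140851, -0.02249956,  0.02657541])}
0.1 [0.24317409 0.60210498 0.22576036] [ 1.90692587e-01  9.81649399e-01 -8.66841788e-04 -2.05636321e-04] [ 0.5171997   0.68432461 -0.04697975] 0.0188
```

View pics/top0.png

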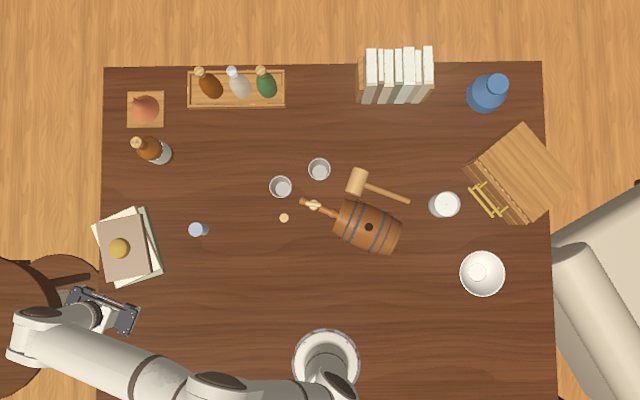

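View pics/side0.png

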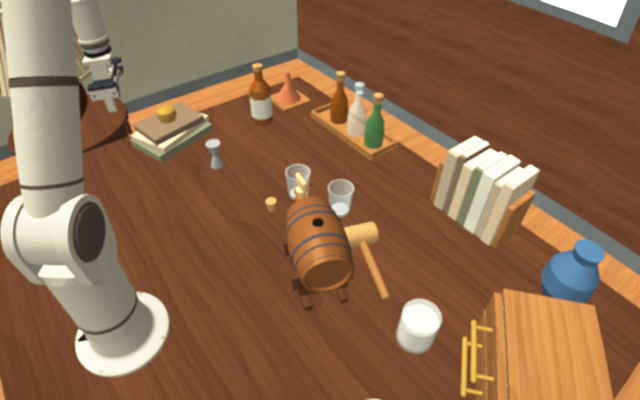

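The top view shows the key near (313,204), the spout end near (301,200) and the cask to the lower right. The glasses are at (280,187) and (319,169), the bung at (284,218).

```bash
cat > h.py <<'E'
from bench import manip, effector, viewer
import cv2,numpy as np
from scipy.spatial.transform import Rotation as R
def plane(c,px,z,h=400):
    f=h/2/np.tan(np.radians(c["vfov"])/2)
    K=np.array([[f,0,c["cx"]],[0,f,c["cy"]],[0,0,1]])
    u=cv2.undistortPoints(np.array(px,float).reshape(-1,1,2),K,c["dist_coeffs"])[:,0]
    d=R.from_quat(c["attitude"]).apply(np.c_[u,np.ones(len(u))])
    return c["eye"]+d*((z-c["eye"][2])/d[:,2])[:,None]
def down(yaw):  # tool z down, tool y along world angle yaw
    y=np.array([np.cos(yaw),np.sin(yaw),0]);z=np.array([0,0,-1.])
    return R.from_matrix(np.c_[np.cross(y,z),y,z]).as_quat()
E
python3 - <<'E'
from h import *
c=viewer.get_calibration("top")
for n,p,z in [("key",(313,204),.17),("spout",(301,200),.09),("bunghole",(368.5,226.5),.195),("tum",(280,187),.088),("tum2",(319,169),.088),("bung",(284,218),.034)]:
    print(n,plane(c,[p],z)[0].round(3))
im=cv2.imread("pics/top0.png")
cv2.imwrite("pics/topc.png",cv2.resize(im[180:260,260:410],None,fx=5,fy=5,interpolation=cv2.INTER_CUBIC))
E
```

```text
key [0.529 0.032 0.17 ]
spout [0.547 0.073 0.09 ]
bunghole [ 0.458 -0.135  0.195]
tum [0.591 0.142 0.088]
tum2 [0.649 0.013 0.088]
bung [0.49  0.135 0.034]
```

View pics/topc.png

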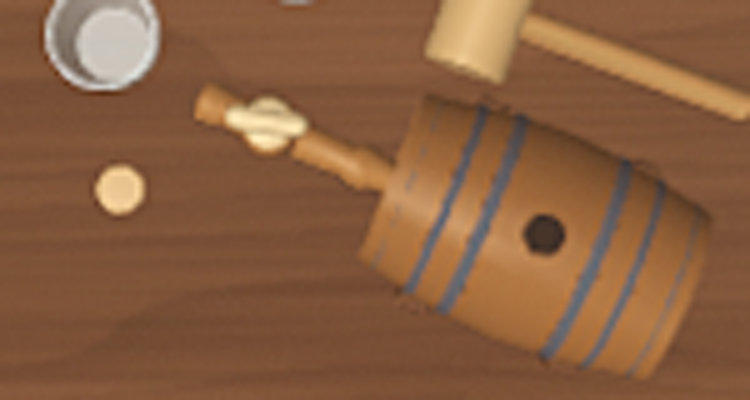

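The crop shows the handle from about (228,115) to (305,128), roughly 13° off the spout line. World spout yaw is about 67° and handle yaw about 80°. Next I check that the turning plan is reachable.

Run:
```python
from h import *
p=[.529,.032]
for y in range(-200,200,30):
    q=[manip.solve_ik([*p,z],down(np.radians(y))) for z in (.30,.14)]
    print(y,[None if a is None else np.round(a,2).tolist() for a in q])
```

```text
-200 [[0.88, 0.46, -1.29, 1.75, 0.46, 1.29, 2.27], [0.26, 0.4, -0.45, 1.93, 0.22, 0.86, 2.49]]
-170 [[-1.16, 0.64, 1.54, 1.8, -0.66, 1.37, -2.44], [-1.04, 0.83, 1.36, 1.97, -0.91, 1.15, -2.27]]
-140 [[-1.14, 0.47, 1.37, 1.8, -0.49, 1.27, -2.08], [-0.95, 0.64, 1.13, 1.97, -0.7, 1.0, -1.93]]
-110 [[-0.35, 0.19, 0.27, 1.78, -0.05, 1.18, -1.98], [-0.38, 0.38, 0.33, 1.95, -0.16, 0.84, -1.89]]
-80 [[-0.28, 0.19, 0.2, 1.78, -0.04, 1.18, -1.47], [-0.3, 0.37, 0.23, 1.95, -0.11, 0.84, -1.41]]
-50 [[-0.23, 0.19, 0.14, 1.78, -0.03, 1.18, -0.96], [-0.25, 0.37, 0.17, 1.95, -0.08, 0.84, -0.91]]
-20 [[-0.19, 0.19, 0.09, 1.78, -0.02, 1.18, -0.44], [-0.19, 0.36, 0.1, 1.94, -0.05, 0.84, -0.42]]
10 [[-0.15, 0.19, 0.04, 1.78, -0.01, 1.18, 0.07], [-0.14, 0.36, 0.03, 1.94, -0.01, 0.84, 0.08]]
40 [[-0.1, 0.19, -0.02, 1.77, 0.0, 1.18, 0.58], [-0.07, 0.36, -0.05, 1.94, 0.02, 0.84, 0.57]]
70 [[-0.03, 0.19, -0.09, 1.77, 0.02, 1.18, 1.09], [0.01, 0.37, -0.14, 1.94, 0.07, 0.84, 1.05]]
100 [[0.03, 0.19, -0.16, 1.77, 0.03, 1.18, 1.6], [0.09, 0.37, -0.24, 1.93, 0.12, 0.85, 1.53]]
130 [[0.08, 0.2, -0.22, 1.77, 0.05, 1.18, 2.12], [0.16, 0.38, -0.33, 1.93, 0.16, 0.85, 2.02]]
160 [[0.88, 0.46, -1.29, 1.75, 0.46, 1.29, 2.27], [0.26, 0.4, -0.45, 1.93, 0.22, 0.86, 2.49]]
190 [[-1.16, 0.64, 1.54, 1.8, -0.66, 1.37, -2.44], [-1.04, 0.83, 1.36, 1.97, -0.91, 1.15, -2.27]]
```

Run:
```python
from h import *
manip.move_pose([.529,.032,.27],down(np.radians(-10)))
c=viewer.get_calibration("wrist"); im=viewer.get_image("wrist"); cv2.imwrite("pics/w0.png",im[:,:,::-1])
import json; json.dump({k:np.array(v).tolist() for k,v in c.items()},open("w0.json","w"))
print(c,manip.current_clock(),manip.current_tool_pos(),manip.current_force())
```

```text
{'vfov': 64.52560126566976, 'cx': 321.6693697502473, 'cy': 201.89145336748186, 'dist_coeffs': array([0.01166834, 0.        , 0.        , 0.        , 0.        ]), 'eye': array([0.54458682, 0.1133416 , 0.42684039]), 'attitude': array([ 0.98492933, -0.08458823, -0.01334456,  0.15026968])} 2.4333 [0.52899943 0.03346038 0.26982089] [ 0.08271631 -0.38477161 -0.53302751]
```

View pics/w0.png

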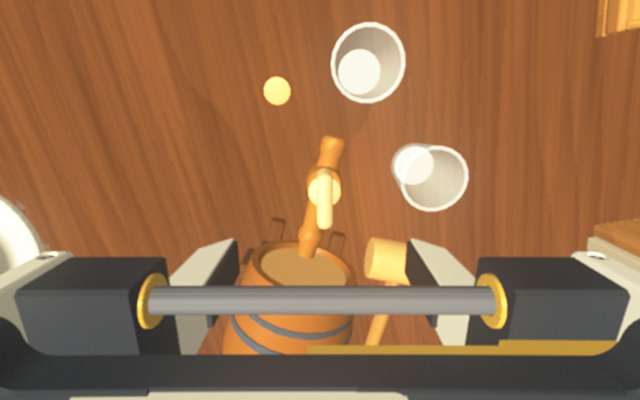

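The wrist view shows the handle from about (322,175) to (326,227) and the tap tube from (332,138) to (308,250), in front of the cask head.

Run:
```python
from h import *
im=cv2.imread("pics/w0.png")
hsv=cv2.cvtColor(im,cv2.COLOR_BGR2HSV)
for p in [(325,215),(324,190),(312,190),(330,150),(309,240),(345,200),(313,212)]: print(p,hsv[p[1],p[0]])
cv2.imwrite("pics/w0c.png",cv2.resize(im[120:270,250:400],None,fx=4,fy=4,interpolation=cv2.INTER_CUBIC))
```

```text
(325, 215) [ 29  73 255]
(324, 190) [ 29  54 255]
(312, 190) [ 30  46 255]
(330, 150) [ 17 177 248]
(309, 240) [ 17 181 244]
(345, 200) [ 13 164 180]
(313, 212) [ 18 177 250]
```

View pics/w0c.png

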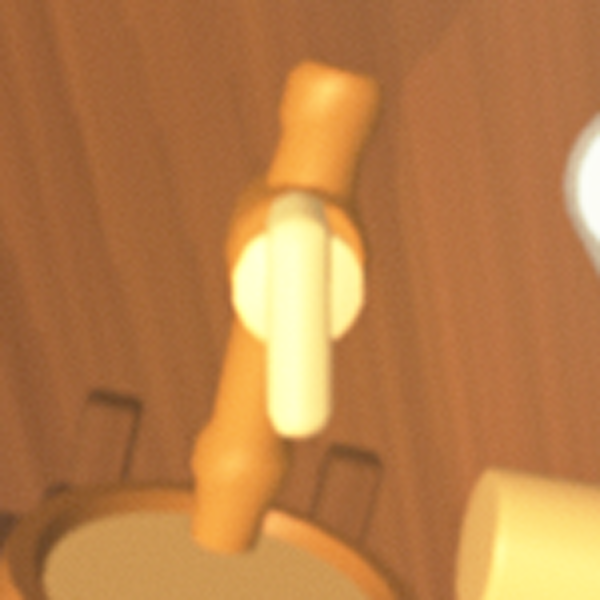

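Run:
```python
from h import *
import json
c={k:np.array(v) for k,v in json.load(open("w0.json")).items()}
f=lambda p:(250+p[0]/4,120+p[1]/4)
ang=lambda a,b:np.degrees(np.arctan2(*(a-b)[:2][::-1]))
h=plane(c,[f((297,212)),f((299,435))],.172); print(h.round(4),h.mean(0),np.linalg.norm(h[0]-h[1]),ang(h[0],h[1]))
t=plane(c,[f((331,100)),f((314,175)),f((240,455)),f((228,540))],.09); print(t.round(4),ang(t[0],t[2]),ang(t[1],t[2]),ang(t[1],t[3]),ang(t[0],t[3]))
col=plane(c,[f((297,285))],.132);print("collar",col)
# cask symmetric edges in top view: axis from hoop midpoints
ct=viewer.get_calibration("top"); g=lambda p:(260+p[0]/5,180+p[1]/5)
e=plane(ct,[g(p) for p in [(485,108),(408,292),(520,115),(440,312),(626,160),(548,352),(663,180),(585,367)]],.125)
m=(e[0::2]+e[1::2])/2; print(m.round(4),ang(m[0],m[3]),ang(m[1],m[2]),[ang(e[i],e[i+1])+90 for i in (0,2,4,6)])
s=plane(ct,[g((205,103))],.09)[0]; print(s, ang(s,m.mean(0)))
```

```text
[[0.5371 0.059  0.172 ]
 [0.5293 0.0105 0.172 ]] [0.53317406 0.03472244 0.172     ] 0.04915864716725625 80.81875558759346
[[ 0.5486  0.0696  0.09  ]
 [ 0.5409  0.0507  0.09  ]
 [ 0.5066 -0.0259  0.09  ]
 [ 0.4982 -0.0518  0.09  ]] 66.2487898435046 65.85334401160937 67.39090639596458 67.46586013055524
collar [[0.53290292 0.0327762  0.132     ]]
[[ 0.4794 -0.0812  0.125 ]
 [ 0.4706 -0.1023  0.125 ]
 [ 0.4428 -0.1696  0.125 ]
 [ 0.4314 -0.1927  0.125 ]] 66.72657540664405 67.54887228524188 [np.float64(66.30493309647302), np.float64(66.85185488647704), np.float64(66.6589256486694), np.float64(66.06398855765067)]
[0.54519937 0.07343365 0.09      ] 66.98996990356997
```

Axis is (0.533, 0.0345), handle yaw 80.8° and width 49 mm (expected 50). Spout yaw is 66.8°. Grasping now.

Run:
```python
from h import *
o=down(np.radians(-9.2))
manip.servo_line([.5332,.0345,.2],o,vel=.12)
manip.servo_line([.5332,.0345,.144],o,vel=.06)
manip.sleep(.2); print(manip.current_clock(),manip.current_tool_pos(),manip.current_force(),manip.current_wrist_torque())
effector.close(f_grip=45); manip.sleep(.2)
print(manip.current_clock(),manip.current_tool_pos(),manip.current_force(),manip.current_wrist_torque(),manip.current_finger_gap(),manip.current_gripper_force())
```

```text
4.45 [0.53349213 0.03452416 0.14440576] [-0.02123876  0.18824791 -0.26032779] [-0.13715286  0.10288507  0.03734186]
5.8417 [0.53218247 0.03468442 0.14386209] [-4.77610972 -0.21344545  4.34535996] [ 0.07394267  1.25475112 -0.08685173] 0.013921199534883596 44.9996942281723
```

```bash
cat > turn.py <<'E'
from h import *
import json
X,Y=.5320,.0346
def yaw():
    y=R.from_quat(manip.current_tcp_rot()).as_matrix()[:,1]; return np.degrees(np.arctan2(y[1],y[0]))
def run(cmds,zc,T=16.5,xy=(X,Y),vel=.02):
    for a in cmds:
        F=manip.current_force()[2]
        zc-=np.clip((T-F)/9e3,-.001,.0012)
        manip.servo_line([*xy,zc],down(np.radians(a)),vel=vel)
        p=manip.current_tool_pos();f=manip.current_force()
        print(f"t{manip.current_clock():.2f} cmd{a:.1f} yaw{yaw():.1f} zc{zc*1e3:.2f} p{np.round(p*1e3,2)} F{f.round(1)} Mz{manip.current_wrist_torque()[2]:.2f}",flush=True)
    return zc
E
python3 - <<'E'
from turn import *
print(run(-9.2+np.array([0,0,4,8,12]),.1440))
E
```

```text
t6.09 cmd-9.2 yaw-9.2 zc142.80 p[532.14  34.74 143.74] F[-5.   0.7  8.8] Mz-0.07
t6.34 cmd-9.2 yaw-9.2 zc141.94 p[532.32  34.72 143.58] F[-7.4  1.  15. ] Mz0.01
t6.59 cmd-5.2 yaw-5.2 zc141.77 p[531.98  34.76 142.69] F[-4.5  1.  10. ] Mz0.19
t6.84 cmd-1.2 yaw-1.1 zc141.05 p[531.83  34.72 141.71] F[-5.4  0.9  8.4] Mz0.17
t7.09 cmd2.8 yaw2.9 zc140.16 p[531.71  34.72 140.75] F[-4.8  0.3  8.5] Mz0.18
0.14015509640382534
```

Run:
```python
from turn import *
print(run(np.arange(6.8,66.9,4),.140155))
```

```text
t7.34 cmd6.8 yaw6.9 zc139.26 p[531.59  34.71 139.77] F[-4.9  1.2  7.9] Mz0.20
t7.59 cmd10.8 yaw10.9 zc138.31 p[531.49  34.69 138.79] F[-6.9  0.4  7.6] Mz0.16
t7.84 cmd14.8 yaw14.9 zc137.31 p[531.4   34.71 137.83] F[-6.   0.3  8.5] Mz0.23
t8.09 cmd18.8 yaw18.8 zc136.42 p[531.29  34.63 136.85] F[-6.2  0.4  8.6] Mz0.17
t8.34 cmd22.8 yaw22.8 zc135.55 p[531.15  34.6  135.88] F[-5.7  0.1  7.6] Mz0.15
t8.59 cmd26.8 yaw26.9 zc134.56 p[531.05  34.58 134.89] F[-6.5  0.1  9.2] Mz0.16
t8.84 cmd30.8 yaw30.8 zc133.75 p[530.95  34.5  133.95] F[-6.2  0.2  8.4] Mz0.13
t9.09 cmd34.8 yaw34.8 zc132.84 p[530.81  34.39 132.94] F[-7.1  0.   7.9] Mz0.16
t9.34 cmd38.8 yaw38.8 zc131.89 p[530.7   34.34 131.99] F[-7.3  0.3  8.5] Mz0.10
t9.59 cmd42.8 yaw42.8 zc130.99 p[530.44  34.3  131.04] F[-8.1 -0.2  8.2] Mz0.05
t9.84 cmd46.8 yaw46.8 zc130.07 p[530.16  34.17 130.16] F[-8.7 -0.8  8.1] Mz0.07
t10.09 cmd50.8 yaw50.8 zc129.14 p[530.07  34.09 129.56] F[-10.6  -1.6  13.1] Mz-0.00
t10.34 cmd54.8 yaw54.8 zc128.77 p[529.98  33.95 129.42] F[-12.1  -1.5  15. ] Mz-0.04
t10.59 cmd58.8 yaw58.8 zc128.60 p[529.95  33.88 129.4 ] F[-11.7  -2.   16.6] Mz-0.10
t10.84 cmd62.8 yaw62.8 zc128.62 p[529.87  33.75 129.4 ] F[-13.1  -2.4  16.1] Mz-0.01
t11.09 cmd66.8 yaw66.8 zc128.57 p[529.81  33.62 129.38] F[-11.6  -1.8  17.6] Mz0.00
0.12856801676058688
```

Force held at 15–17.6 N with no further sinking over the last 12°. The sideways load is from an axis offset, so I'll take it off and work the key briefly to and fro to confirm the seat.

Run:
```python
from turn import *
print(run([66.8,62.8,58.8,54.8,58.8,62.8,66.8],.128568,T=17,xy=(.5298,.0336)))
```

```text
t11.37 cmd66.8 yaw66.8 zc128.63 p[529.61  33.54 129.48] F[-6.9  0.2 10.5] Mz-0.04
t11.62 cmd62.8 yaw62.8 zc127.91 p[529.69  33.69 129.31] F[-7.6 -0.7 16.3] Mz0.02
t11.87 cmd58.8 yaw58.8 zc127.83 p[529.77  33.81 129.36] F[-7.9  0.3 16.1] Mz0.06
t12.12 cmd54.8 yaw54.8 zc127.73 p[529.87  33.93 129.36] F[-8.6  0.2 17. ] Mz0.02
t12.37 cmd58.8 yaw58.8 zc127.72 p[529.78  33.82 129.34] F[-8.2  1.5 17.4] Mz-0.04
t12.62 cmd62.8 yaw62.8 zc127.76 p[529.73  33.68 129.35] F[-8.9 -0.2 16.7] Mz-0.06
t12.87 cmd66.8 yaw66.8 zc127.73 p[529.67  33.59 129.34] F[-7.8  0.5 16.4] Mz0.02
0.12773155285027088
```

Run:
```python
from turn import *
o=down(np.radians(66.8))
manip.servo_line([.5285,.0336,.1292],o,vel=.01); manip.sleep(.1)
print(manip.current_tool_pos(),manip.current_force(),manip.current_wrist_torque())
effector.open_jaws(); print(manip.current_tool_pos(),manip.current_force(),manip.current_finger_gap())
p=manip.current_tool_pos()
manip.servo_line([p[0],p[1],.2],o,vel=.08)
manip.servo_line([p[0],p[1],.27],o,vel=.12)
manip.move_pose([.533,.0345,.27],down(np.radians(-9.2)))
c=viewer.get_calibration("wrist"); im=viewer.get_image("wrist")[:,:,::-1]
cv2.imwrite("pics/w1c.png",cv2.resize(im[100:270,230:400],None,fx=3.5,fy=3.5,interpolation=cv2.INTER_CUBIC))
import json; json.dump({k:np.array(v).tolist() for k,v in c.items()},open("w1.json","w"))
print(manip.current_clock(),manip.current_force())
```

```text
[0.52938239 0.03357625 0.12956737] [-0.06338154 -0.07567816  4.57141772] [-0.03692121  0.09236607 -0.02939649]
[0.52851288 0.03358414 0.12919945] [0.71954697 0.10398728 0.13673098] 0.09172230941646746
17.6 [-0.07433228  0.3371499   0.61427228]
```

View pics/w1c.png

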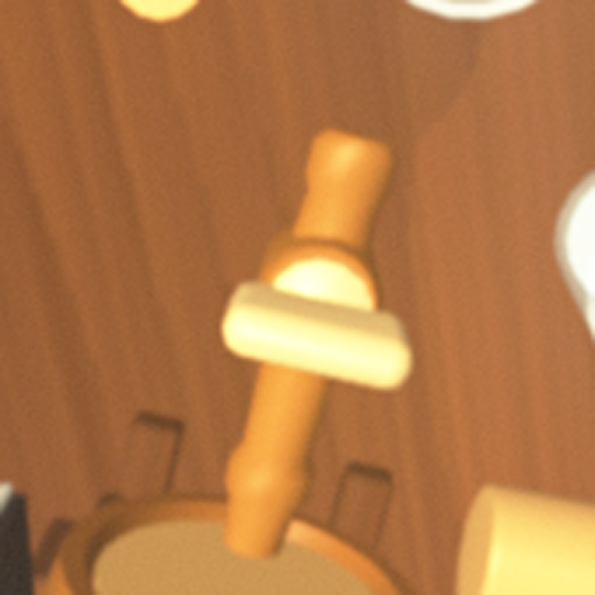

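The handle now lies across the spout, with its upper edge at (255,283)–(395,315) and lower edge at (240,358)–(385,388). I'll compute its yaw and depth.

Run:
```python
from h import *
import json
c={k:np.array(v) for k,v in json.load(open("w1.json")).items()}
f=lambda p:(230+p[0]/3.5,100+p[1]/3.5)
ang=lambda a,b:np.degrees(np.arctan2(*(a-b)[:2][::-1]))
for a,b in [((255,283),(395,315)),((240,358),(385,388)),((225,330),(411,362))]:
    for z in (.158,.172):
        h=plane(c,[f(a),f(b)],z); print(z,ang(h[0],h[1]),np.linalg.norm(h[0]-h[1]),h.mean(0).round(4))
t=plane(c,[f(p) for p in [(348,175),(334,235),(268,480),(255,545)]],.09)
print(ang(t[0],t[2]),ang(t[1],t[2]),ang(t[0],t[3]))
```

```text
0.158 157.6571005805518 0.035903327727060286 [0.5372 0.0462 0.158 ]
0.172 157.65710058055188 0.03403066546003167 [0.5377 0.0498 0.172 ]
0.158 158.62741738519338 0.03779486211235897 [0.531  0.0275 0.158 ]
0.172 158.62741738519338 0.03582354032560372 [0.5318 0.0321 0.172 ]
0.158 160.72820244308966 0.047779213180086655 [0.5335 0.0344 0.158 ]
0.172 160.72820244308963 0.04528712302201383 [0.5343 0.0386 0.172 ]
66.54466205342291 66.19461668504056 67.13723004715564
```

```bash
python3 -c "
from h import *
print(manip.hand_in())"
```

```text
the job is handed in; nothing more can be done
None
```

I shut the tap and handed the job in at about 18 s of the 42 s. The key sank about 14.6 mm and seated under about 17 N. The handle measures 1–2° from square to the spout (coarse reading), and I did not knowingly touch anything else. The hand-in gave no verdict.

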